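# Feel whether the large bowl is dry

## Robot

A 6-joint arm with a two-finger parallel gripper is mounted at the origin on the work surface. World frame = base frame: x ahead of the robot, y to its left, z up, the work surface at z = 0. Lengths are in m, angles in rad, forces in N, time in s.
With the tool pointing down it reaches from about 0.375 to 0.75 m from the base axis. Payload 9 kg.
Tool frame: the origin (TCP) lies midway between the tips of the shut fingers; the grasp point (between the pads) lies 19 mm behind it (bot.grasp_offset is the distance from the TCP to the grasp point, in m); z points along the fingers, y is the line along which they close (so a half turn about z gives the same grasp; the last joint's range is limited). The gripper opens to 85 mm and grips with 20 to 120 N. Pads are 22 mm wide; open, the fingers measure 114 mm over their backs; the gripper's body (76 mm by 85 mm) begins 54 mm behind the grasp point. The pads swing forward as they close: fully open they stand 13 mm farther back than shut.
Start: joints at [1.011, 0.104, 0.097, 1.564, 0, 1.353], TCP at [0.201, 0.565, 0.231] pointing down, gripper open.
Joint ranges: [-2.99, 2.99], [-0.84, 1.86], [-1.1, 1.16], [-1.84, 2.11], [-1.51, 1.56], [-3.14, 3.14]. Speed limits (rad/s): [2.22, 2.22, 2.57, 3.14, 3.14, 3.14].

## Interface

Orientations are given as a unit quaternion [w, x, y, z].
In Python, from workcell import state, camera, workorder, bot gives the robot as it stands.
- The arm moves only by the shell command python3 -m pendant 'ROWS' [FORCE]. ROWS is JSON, a list of rows, each an object with "jaw": the opening, from 0 (shut) to 1 (fully open); "linear": the shift along the tool's x, y, z in cm, a list of three; "angular": the turn, a rotation vector about the tool's x, y, z in degrees, a list of three. In form: [{"jaw": jaw, "linear": [dx, dy, dz], "angular": [ax, ay, az]}, ...]. A call has 1 to 20 rows; each row shifts and turns the commanded pose from where the row before left it, along the tool's axes as they then stand; what a row does not reach is not made up. A row lasts 1/12 s, in which the tool goes at most 41.7 mm and 7.16 degrees, less where a joint would pass 70% of its speed; a pose out of reach is approached as far as the arm can. A call is refused whole if a number of a shift passes 4.17 or a number of a turn 7.16, either way. A call with a gripper value outside its range is refused whole. The fingers move at their own pace and stop on an object; FORCE is the grip in N (left out, the last holds). Time passes only in rows, so rows that do not move let the fingers close. It gives the time, the measured TCP pose, the force, the opening and the grip force at its end, in the units of the state.
- state(): the state, without advancing time (a new reading comes with each control period).
- camera(name): name is "scene" or "top" or "wrist"; returns a dict with "image" (400x640x3 uint8, red, green, blue), "intrinsics" (3x3 intrinsics, pixels), "R" (3x3) and "t" (3): a world point X has camera coordinates R X + t. Camera axes: x right, y down, z forward; pixel columns grow to the right and rows downward; lengths in m; the calibration is good to about 2 mm. A picture is of the moment at which its call begins. There is no depth.
- workorder.close_job(): hands the job in; it is judged then, once.
The state is a dict: "time_s": time; "joint_pos": joint angles; "joint_velocities": joint speeds; "tau": joint torques, N m; "position": TCP position; "tcp_rot": TCP orientation; "contact_force": force on the tool from outside, world axes, zero at the start; "moment": the same for the moment, N m; "gripper_width": finger opening in m; "grip_force": force on a finger pad.
Only numpy, scipy, OpenCV 4.12 (cv2) and the standard library are available. Lean on these libraries where they do the work, as an engineer would, in place of code of your own. Each camera call takes 0.05 s, during which the arm holds its last target. There are 200 camera calls.

## Task

Three unfired bowls stand upside down on the drying board; feel whether the largest one is dry, as a potter does: rest the fingertips lightly on the middle of its base, inside the foot ring, for a couple of seconds, then lift the hand well clear. The clay is still fragile, so come down slowly, never press hard, and do not shift, tip or lift the bowl. Leave all the other ware and the wooden rib untouched.

Things in the scene. Friction and masses are not known exactly. Their poses are not given: they have to be found in the camera images.
- bowl_large: the largest of three upturned bowls of the same plain brown unfired clay: 190 mm across at the rim it stands on, 88 mm tall over its foot ring, narrowing upward; loose, 0.75 kg. Origin: centre of the rim plane; z up. The foot ring on top is 80 mm across outside, 68 mm inside, 7 mm tall, round a base 81 mm above the origin.
- bowl_large_base (a point): the middle of the large bowl's flat base, on its upper surface inside the foot ring (81 mm above the bowl's origin, 7 mm below the top of the foot ring): the spot to touch from above. Closed fingertips fit inside the 68 mm ring. The clay is rigid and fragile: rest on it with under 20 N, and come down slower than 30 mm/s, as a knock of 40 N spoils it
- bowl_medium: bystander: upturned bowl of the same shape and clay, 152 mm across, 72 mm tall, foot ring 66 mm across. Origin: centre of its rim plane, z up
- bowl_small: bystander: upturned bowl of the same shape and clay, 118 mm across, 58 mm tall, foot ring 52 mm across. Origin: centre of its rim plane, z up
- mug: bystander: upturned unfired mug, 82 mm across, 92 mm tall, with a handle reaching 75 mm from its axis along its own x. Origin: centre of its underside
- tumbler: bystander: upturned unfired tumbler, 74 mm across below, 60 mm above, 122 mm tall. Origin: centre of its underside
- dish: bystander: small unfired dish standing upright, 84 mm across, 40 mm tall. Origin: centre of its underside
- test_tile: bystander: glaze test tile, an upright clay plate 40 mm wide along its own y and 70 mm tall on a 40 x 40 mm foot. Origin: centre of its underside
- rib: bystander: flat wooden rib with round ends, 98 x 56 mm, 6 mm thick, lying on the board near its far edge. Origin: under its middle
- board: plywood drying board on the table, 400 mm along its x, 880 mm along its y, top 24 mm above the table, fixed; all the ware stands on it. Origin: centre of its underside
Things that resemble listed ones, but are neither listed nor needed, are in the scene too. What is shaped like the bowl_large but red is not meant.

How it is judged:
On the way:
1. the fingertips rest lightly on the middle of the large bowl's base, inside the foot ring (contact force between the fingers and bowl_large between 0.2 and 20 N and horizontal distance between the grasp point and bowl_large_base below 0.022 m and z of the grasp point in the frame of bowl_large_base between 0.008 and 0.035 m), for 0.8 s.
At the end, for the whole second after the job is handed in: after the fingertips have rested with under 20 N for 0.8 s or more within 22 mm of the middle of the large bowl's base, the bowl stands at rest on its rim within 8 mm of where it stood, the other ware and the rib are within 8 mm of where they were, and the hand is more than 100 mm from the base (distance of each of bowl_large, bowl_medium, bowl_small, mug, tumbler, dish, test_tile, rib from where it was at the start of the episode below 0.008 m and angle between bowl_large's own z axis and vertical below 0.03 rad and linear speed of bowl_large below 0.01 m/s and distance between the grasp point and bowl_large_base above 0.1 m); the robot touches nothing.
It fails at once if the large bowl is pressed or knocked with more than 40 N (contact force between any of the fingers, the arm and bowl_large above 40 N).
It fails at once if the large bowl is shifted by more than 10 mm, tipped or lifted (distance of bowl_large from where it was at the start of the episode above 0.01 m or angle between bowl_large's own z axis and vertical above 0.06 rad).
It fails at once if another bowl, the mug, the tumbler, the dish, the test tile or the rib is touched (contact force between any of the fingers, the arm and bowl_medium above 0.3 N or contact force between any of the fingers, the arm and bowl_small above 0.3 N or contact force between any of the fingers, the arm and mug above 0.3 N or contact force between any of the fingers, the arm and tumbler above 0.3 N or contact force between any of the fingers, the arm and dish above 0.3 N or contact force between any of the fingers, the arm and test_tile above 0.3 N or contact force between any of the fingers, the arm and rib above 0.3 N).
It also fails if it takes over 42 s, if anything falls off the work surface, if the arm or the gripper's body presses on something with over 40 N, if the wrist force passes 120 N, or if a joint passes its speed limit or range.

## Working session

There is one attempt and no reset: what is moved stays moved. The work goes in short steps, Python scripts to look and compute and a shell command to move; the robot and the scene stay as the last step left them, time stands still between calls to the robot, and variables do not carry over. Pictures are saved under pics/ and viewed, at most 10 in all, crops included, and the job is handed in when it is done.

```bash
mkdir -p pics; python3 - <<'E'
from workcell import state,camera
import cv2,numpy as np
for n in("top","scene"):
    c=camera(n);cv2.imwrite(f"pics/{n}1.png",c["image"][:,:,::-1])
    print(n,np.round(c["intrinsics"],1).tolist(),np.round(c["R"],3).tolist(),np.round(c["t"],3).tolist())
s=state();print(s["time_s"],s["position"],s["tcp_rot"],s["contact_force"])
E
```

```text
top [[467.1, 0.0, 314.9], [0.0, 467.1, 203.1], [0.0, 0.0, 1.0]] [[0.023, -1.0, -0.0], [-0.985, -0.023, -0.171], [0.171, 0.004, -0.985]] [-0.127, 0.526, 1.515]
scene [[470.5, 0.0, 319.3], [0.0, 470.5, 205.2], [0.0, 0.0, 1.0]] [[-0.681, 0.732, -0.023], [0.424, 0.369, -0.827], [-0.597, -0.573, -0.561]] [0.471, -0.1, 1.548]
0.1 [0.20092882 0.56505669 0.2305998 ] [-2.43320652e-04  1.70069225e-01  9.85431939e-01 -5.41508854e-04] [-0.22424749  0.31584715  0.23768948]
```

View pics/top1.png

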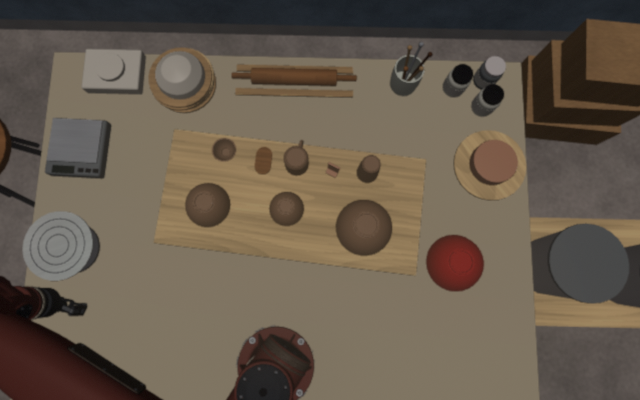

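View pics/scene1.png

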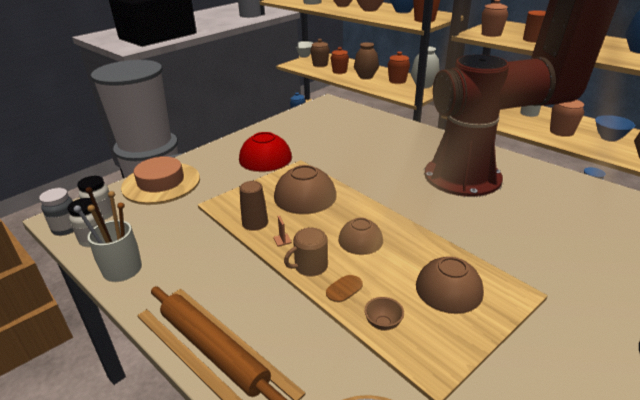

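The top view shows three brown bowls at (208,205), (287,208) and (364,228). The last is the widest, at about 56 px, and is the large one. In the scene view it is at (305,190), with the red decoy behind it. Next I'll enlarge its foot ring in both views.

```bash
python3 - <<'E'
import cv2,numpy as np
a=cv2.imread("pics/top1.png")[190:270,324:404];b=cv2.imread("pics/scene1.png")[150:230,265:345]
f=lambda i:cv2.convertScaleAbs(cv2.resize(i,(400,400),interpolation=cv2.INTER_CUBIC),alpha=2)
cv2.imwrite("pics/crop1.png",np.hstack([f(a),f(b)]))
E
```

```text
(no output)
```

View pics/crop1.png

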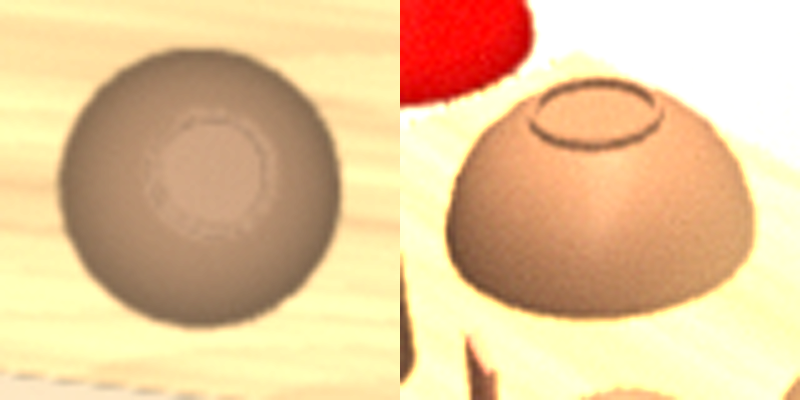

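The ring's centre is at about (366.2,224.6) in the top view and (303.8,172.8) in the scene view.

```bash
cat > h.py <<'E'
import numpy as np
def ray(c,u,v):
    R,t=np.array(c["R"]),np.array(c["t"]);return -R.T@t,R.T@np.linalg.solve(c["intrinsics"],[u,v,1])
def atz(c,u,v,z):
    o,d=ray(c,u,v);return o+d*(z-o[2])/d[2]
def tri(*obs):
    A=[];b=[]
    for c,u,v in obs:
        o,d=ray(c,u,v);d/=np.linalg.norm(d);P=np.eye(3)-np.outer(d,d);A.append(P);b.append(P@o)
    return np.linalg.lstsq(np.vstack(A),np.hstack(b),rcond=None)[0]
E
python3 - <<'E'
from h import *;from workcell import camera,state,bot
from scipy.spatial.transform import Rotation as Ro
T,S=camera("top"),camera("scene")
print("tri",tri((T,366.2,224.6),(S,303.8,172.8)).round(4))
print("topz",atz(T,366.2,224.6,.112).round(4),"scenez",atz(S,303.8,172.8,.112).round(4))
print("width",[atz(T,u,228,.05).round(3).tolist() for u in(336,392)])
for n,u,v,z in(("medium",208,205,.06),("small",287,207,.05),("mug",296,158,.09),("tumbler",371,163,.146),("tile",333,170,.06),("red",455,262,.06)):print(n,atz(T,u,v,z).round(3))
s=state();q=s["tcp_rot"];M=Ro.from_quat(q,scalar_first=True).as_matrix();print(M.round(3))
g=np.array([*tri((T,366.2,224.6),(S,303.8,172.8))[:2],.231])
print("tool delta cm",(M.T@(g-s["position"])*100).round(2),"r",np.hypot(*g[:2]),bot.grasp_offset)
E
```

```text
tri [ 0.4531 -0.2807  0.1016]
topz [ 0.4518 -0.2796  0.112 ] scenez [ 0.4656 -0.2678  0.112 ]
width [[0.446, -0.187, 0.05], [0.45, -0.371, 0.05]]
medium [0.512 0.238 0.06 ]
small [ 0.513 -0.023  0.05 ]
mug [ 0.671 -0.049  0.09 ]
tumbler [ 0.644 -0.29   0.146]
tile [ 0.64  -0.173  0.06 ]
red [ 0.343 -0.573  0.06 ]
[[-0.942  0.335 -0.   ]
 [ 0.335  0.942 -0.001]
 [ 0.    -0.001 -1.   ]]
tool delta cm [-5.210e+01 -7.124e+01  3.000e-02] r 0.5330017351176514 0.0187
```

The position is consistent: y agrees and the width is about 185 mm. Height and x carry roughly 1 cm of uncertainty, which a wrist look will resolve. I'll go round in an arc with the fingers shut, staying high.

```bash
python3 -m pendant '[{"jaw":0,"linear":[-2.7,-2,-0.2],"angular":[0,0,0]},{"jaw":0,"linear":[-2.7,-2,-0.2],"angular":[0,0,0]},{"jaw":0,"linear":[-2.7,-2,-0.2],"angular":[0,0,0]},{"jaw":0,"linear":[-2.7,-2,-0.2],"angular":[0,0,0]},{"jaw":0,"linear":[-2.7,-2,-0.2],"angular":[0,0,0]},{"jaw":0,"linear":[-2.7,-2,-0.2],"angular":[0,0,0]},{"jaw":0,"linear":[-2.7,-2,-0.2],"angular":[0,0,0]},{"jaw":0,"linear":[-2.7,-2,-0.2],"angular":[0,0,0]},{"jaw":0,"linear":[-2.7,-2,-0.2],"angular":[0,0,0]},{"jaw":0,"linear":[-2.7,-2,-0.2],"angular":[0,0,0]},{"jaw":0,"linear":[-2.7,-2,-0.2],"angular":[0,0,0]},{"jaw":0,"linear":[-2.7,-2,-0.2],"angular":[0,0,0]},{"jaw":0,"linear":[-2.7,-2,-0.2],"angular":[0,0,0]},{"jaw":0,"linear":[-2.7,-2,-0.2],"angular":[0,0,0]},{"jaw":0,"linear":[-2.7,-2,-0.2],"angular":[0,0,0]},{"jaw":0,"linear":[-2.7,-2,-0.2],"angular":[0,0,0]}]'; python3 -c "
from workcell import state;print(state()['joint_pos'])"
```

```text
time_s: 1.53
position: [0.5015, 0.1174, 0.2634]
tcp_rot: [0.0, 0.17, 0.985, 0.0]
contact_force: [1.1, 1.0, 0.5]
gripper_width: 0.0002
grip_force: 0.0
[-2.44199411e-02 -1.45198706e-01 -9.05374773e-02  1.62528914e+00
  1.01765204e-04  3.17552743e-01]
```

```bash
python3 -m pendant '[{"jaw":0,"linear":[-0.72,-3.26,0],"angular":[0,0,0]},{"jaw":0,"linear":[-0.72,-3.26,0],"angular":[0,0,0]},{"jaw":0,"linear":[-0.72,-3.26,0],"angular":[0,0,0]},{"jaw":0,"linear":[-0.72,-3.26,0],"angular":[0,0,0]},{"jaw":0,"linear":[-0.72,-3.26,0],"angular":[0,0,0]},{"jaw":0,"linear":[-0.72,-3.26,0],"angular":[0,0,0]},{"jaw":0,"linear":[-0.72,-3.26,0],"angular":[0,0,0]},{"jaw":0,"linear":[-0.72,-3.26,0],"angular":[0,0,0]},{"jaw":0,"linear":[-0.72,-3.26,0],"angular":[0,0,0]},{"jaw":0,"linear":[-0.72,-3.26,0],"angular":[0,0,0]},{"jaw":0,"linear":[-0.72,-3.26,0],"angular":[0,0,0]},{"jaw":0,"linear":[-0.72,-3.26,0],"angular":[0,0,0]},{"jaw":0,"linear":[0,0,0],"angular":[0,0,0]},{"jaw":0,"linear":[0,0,0],"angular":[0,0,0]}]'; python3 - <<'E'
from workcell import camera
import cv2
i=camera("wrist")["image"][:,:,::-1]
cv2.imwrite("pics/wrist1.png",cv2.convertScaleAbs(i,alpha=1.8))
E
```

```text
time_s: 2.7
position: [0.4505, -0.2798, 0.2627]
tcp_rot: [-0.0, 0.171, 0.985, 0.0]
contact_force: [-0.8, 0.7, -1.1]
gripper_width: -0.0003
grip_force: 0.0
```

View pics/wrist1.png

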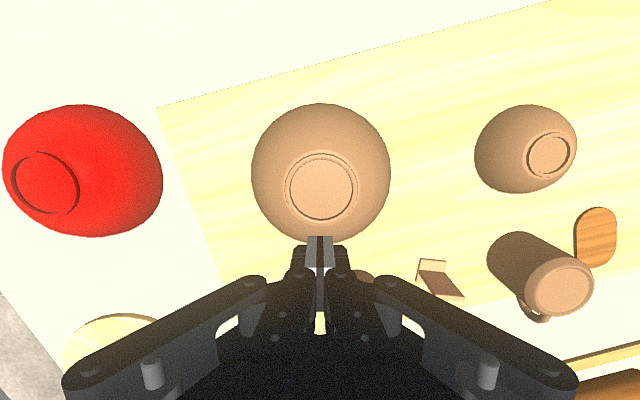

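The wrist view shows the large bowl's foot ring between the fingers' sides. Its inner disc spans about x 289–353 and y 156–219, with its centre at about (321,187).

```bash
python3 - <<'E'
from h import *;from workcell import camera,state
from scipy.spatial.transform import Rotation as Ro
W,S=camera("wrist"),camera("scene")
import cv2
cv2.imwrite("pics/s2.png",S["image"][130:250,225:385,::-1].repeat(4,0).repeat(4,1))
p=atz(W,321,187,.109);print(p,"diam",np.linalg.norm(atz(W,289,187,.109)-atz(W,353,187,.109)))
print("base .09",atz(W,321,187,.099))
s=state();M=Ro.from_quat(s["tcp_rot"],scalar_first=True).as_matrix();print("cam",-W["R"].T@W["t"],"delta cm",(M.T@(p-s["position"])*100).round(2))
T=camera("top");print("tri",tri((T,366.2,224.6),(W,321,187)),tri((S,304,172),(W,321,187)))
E
```

```text
[ 0.45066551 -0.27667057  0.109     ] diam 0.06975906977653122
base .09 [ 0.4529152  -0.27740804  0.099     ]
cam [ 0.38373264 -0.25472941  0.40652005] delta cm [ 0.09  0.07 15.43]
tri [ 0.45185593 -0.27851157  0.10651736] [ 0.45260555 -0.2781313   0.10475211]
```

View pics/s2.png

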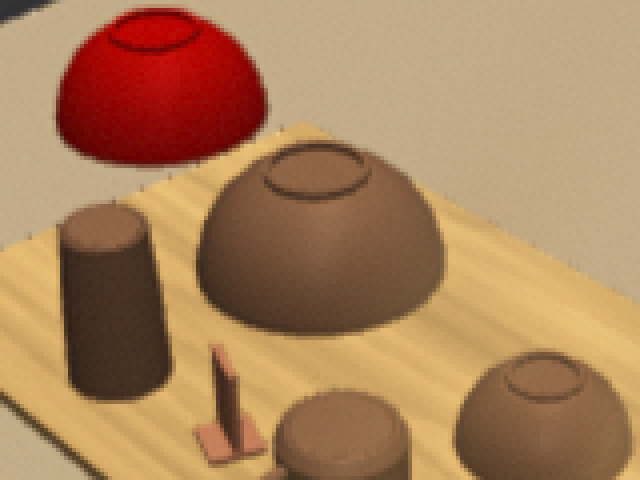

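The fix is good: the ring measures 70 mm and triangulates to z of 0.105–0.107. The TCP is already within 4 mm of the axis, so I'll descend in stages.

```bash
python3 -m pendant '[{"jaw":0,"linear":[0,0,1.2],"angular":[0,0,0]},{"jaw":0,"linear":[0.1,0.1,1.2],"angular":[0,0,0]},{"jaw":0,"linear":[0,0,1.2],"angular":[0,0,0]},{"jaw":0,"linear":[0,0,1.2],"angular":[0,0,0]},{"jaw":0,"linear":[0,0,1.2],"angular":[0,0,0]},{"jaw":0,"linear":[0,0,1.2],"angular":[0,0,0]},{"jaw":0,"linear":[0,0,1.2],"angular":[0,0,0]},{"jaw":0,"linear":[0,0,1.2],"angular":[0,0,0]},{"jaw":0,"linear":[0,0,1],"angular":[0,0,0]},{"jaw":0,"linear":[0,0,0.5],"angular":[0,0,0]},{"jaw":0,"linear":[0,0,0.2],"angular":[0,0,0]},{"jaw":0,"linear":[0,0,0.2],"angular":[0,0,0]},{"jaw":0,"linear":[0,0,0.2],"angular":[0,0,0]},{"jaw":0,"linear":[0,0,0],"angular":[0,0,0]},{"jaw":0,"linear":[0,0,0],"angular":[0,0,0]}]'; python3 - <<'E'
from workcell import camera
import cv2
i=camera("wrist")["image"][:,:,::-1]
cv2.imwrite("pics/wrist2.png",cv2.convertScaleAbs(i[50:330,160:480],alpha=1.8))
E
```

```text
time_s: 4.15
position: [0.4507, -0.2774, 0.1467]
tcp_rot: [0.0, 0.17, 0.985, -0.0]
contact_force: [-0.4, 0.3, 0.3]
gripper_width: 0.0003
grip_force: 0.0
```

View pics/wrist2.png

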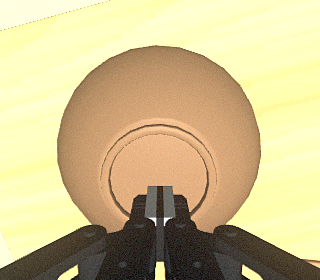

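The fingertips are over the ring. The inner ring spans crop x 110–208 with its top at y of about 133, so the centre is at roughly (319,231) in the full image. I'll check that briefly, then continue.

```bash
python3 - <<'E'
from h import *;from workcell import camera
W=camera("wrist");print(atz(W,319,231,.109),np.linalg.norm(atz(W,270,231,.109)-atz(W,368,231,.109)))
e=atz(W,318,183,.11);print("inner edge toward camera",e,"dist to tcp",np.hypot(*(e[:2]-[.4507,-.2774])))
E
python3 -m pendant '[{"jaw":0,"linear":[0,0,0.25],"angular":[0,0,0]},{"jaw":0,"linear":[0,0,0.25],"angular":[0,0,0]},{"jaw":0,"linear":[0,0,0.2],"angular":[0,0,0]},{"jaw":0,"linear":[0,0,0.2],"angular":[0,0,0]},{"jaw":0,"linear":[0,0,0.2],"angular":[0,0,0]},{"jaw":0,"linear":[0,0,0.2],"angular":[0,0,0]},{"jaw":0,"linear":[0,0,0.2],"angular":[0,0,0]},{"jaw":0,"linear":[0,0,0.2],"angular":[0,0,0]},{"jaw":0,"linear":[0,0,0.2],"angular":[0,0,0]},{"jaw":0,"linear":[0,0,0.2],"angular":[0,0,0]},{"jaw":0,"linear":[0,0,0.2],"angular":[0,0,0]},{"jaw":0,"linear":[0,0,0.2],"angular":[0,0,0]},{"jaw":0,"linear":[0,0,0.2],"angular":[0,0,0]},{"jaw":0,"linear":[0,0,0.1],"angular":[0,0,0]},{"jaw":0,"linear":[0,0,0.1],"angular":[0,0,0]},{"jaw":0,"linear":[0,0,0.1],"angular":[0,0,0]},{"jaw":0,"linear":[0,0,0],"angular":[0,0,0]},{"jaw":0,"linear":[0,0,0],"angular":[0,0,0]}]'
```

```text
[ 0.45353738 -0.27873807  0.109     ] 0.0681200460497653
inner edge toward camera [ 0.42097827 -0.26779419  0.11      ] dist to tcp 0.031235444750084523
time_s: 5.75
position: [0.4505, -0.2772, 0.1163]
tcp_rot: [0.0, 0.17, 0.985, 0.0]
contact_force: [-0.2, -0.0, -0.6]
gripper_width: 0.0001
grip_force: 0.0
```

```bash
python3 -m pendant '[{"jaw":0,"linear":[-0.05,0,0.1],"angular":[0,0,0]},{"jaw":0,"linear":[-0.05,0,0.1],"angular":[0,0,0]},{"jaw":0,"linear":[-0.05,0,0.1],"angular":[0,0,0]},{"jaw":0,"linear":[-0.05,0,0.1],"angular":[0,0,0]},{"jaw":0,"linear":[0,0,0.1],"angular":[0,0,0]},{"jaw":0,"linear":[0,0,0.1],"angular":[0,0,0]},{"jaw":0,"linear":[0,0,0.05],"angular":[0,0,0]},{"jaw":0,"linear":[0,0,0.05],"angular":[0,0,0]},{"jaw":0,"linear":[0,0,0],"angular":[0,0,0]},{"jaw":0,"linear":[0,0,0],"angular":[0,0,0]}]'
```

```text
time_s: 6.58
position: [0.4524, -0.2779, 0.1093]
tcp_rot: [-0.0, 0.17, 0.985, 0.0]
contact_force: [-0.3, -0.9, -0.0]
gripper_width: -0.0
grip_force: 0.0
```

```bash
for i in 1; do python3 -m pendant '[{"jaw":0,"linear":[0,0,0.05],"angular":[0,0,0]},{"jaw":0,"linear":[0,0,0.05],"angular":[0,0,0]},{"jaw":0,"linear":[0,0,0.05],"angular":[0,0,0]},{"jaw":0,"linear":[0,0,0.05],"angular":[0,0,0]},{"jaw":0,"linear":[0,0,0.05],"angular":[0,0,0]},{"jaw":0,"linear":[0,0,0],"angular":[0,0,0]}]'; done
```

```text
time_s: 7.08
position: [0.4524, -0.2778, 0.1066]
tcp_rot: [-0.0, 0.17, 0.985, 0.0]
contact_force: [-0.2, -0.1, -0.1]
gripper_width: -0.0002
grip_force: 0.0
```

```bash
python3 -m pendant '[{"jaw":0,"linear":[0,0,0.04],"angular":[0,0,0]},{"jaw":0,"linear":[0,0,0.04],"angular":[0,0,0]},{"jaw":0,"linear":[0,0,0.04],"angular":[0,0,0]},{"jaw":0,"linear":[0,0,0],"angular":[0,0,0]}]'
```

```text
time_s: 7.42
position: [0.4524, -0.2778, 0.1055]
tcp_rot: [-0.0, 0.17, 0.985, 0.0]
contact_force: [1.3, 0.3, 0.2]
gripper_width: 0.0002
grip_force: 0.0
```

```bash
python3 -m pendant '[{"jaw":0,"linear":[0,0,0.03],"angular":[0,0,0]},{"jaw":0,"linear":[0,0,0.03],"angular":[0,0,0]},{"jaw":0,"linear":[0,0,0],"angular":[0,0,0]}]'
```

```text
time_s: 7.67
position: [0.4524, -0.2779, 0.1051]
tcp_rot: [0.0, 0.17, 0.985, 0.0]
contact_force: [-0.3, -0.2, 0.5]
gripper_width: 0.0002
grip_force: 0.7
```

```bash
python3 -m pendant '[{"jaw":0,"linear":[0,0,0.03],"angular":[0,0,0]},{"jaw":0,"linear":[0,0,0],"angular":[0,0,0]},{"jaw":0,"linear":[0,0,0],"angular":[0,0,0]}]'
```

```text
time_s: 7.92
position: [0.4524, -0.2779, 0.105]
tcp_rot: [0.0, 0.17, 0.985, -0.0]
contact_force: [-3.1, 2.3, 5.5]
gripper_width: 0.0003
grip_force: 2.7
```

There is about 5.5 N of contact. I'll hold here.

```bash
Z='hold'; python3 -m pendant '[{"jaw":0,"linear":[0,0,0],"angular":[0,0,0]},{"jaw":0,"linear":[0,0,0],"angular":[0,0,0]},{"jaw":0,"linear":[0,0,0],"angular":[0,0,0]},{"jaw":0,"linear":[0,0,0],"angular":[0,0,0]},{"jaw":0,"linear":[0,0,0],"angular":[0,0,0]},{"jaw":0,"linear":[0,0,0],"angular":[0,0,0]}]'
```

```text
time_s: 8.42
position: [0.4525, -0.2779, 0.1051]
tcp_rot: [0.0, 0.17, 0.985, -0.0]
contact_force: [-2.6, 1.9, 5.0]
gripper_width: 0.0003
grip_force: 2.7
```

```bash
python3 -m pendant '[{"jaw":0,"linear":[0,0,0],"angular":[0,0,0]},{"jaw":0,"linear":[0,0,0],"angular":[0,0,0]},{"jaw":0,"linear":[0,0,0],"angular":[0,0,0]},{"jaw":0,"linear":[0,0,0],"angular":[0,0,0]},{"jaw":0,"linear":[0,0,0],"angular":[0,0,0]},{"jaw":0,"linear":[0,0,0],"angular":[0,0,0]},{"jaw":0,"linear":[0,0,0],"angular":[0,0,0]},{"jaw":0,"linear":[0,0,0],"angular":[0,0,0]},{"jaw":0,"linear":[0,0,0],"angular":[0,0,0]},{"jaw":0,"linear":[0,0,0],"angular":[0,0,0]},{"jaw":0,"linear":[0,0,0],"angular":[0,0,0]},{"jaw":0,"linear":[0,0,0],"angular":[0,0,0]},{"jaw":0,"linear":[0,0,0],"angular":[0,0,0]},{"jaw":0,"linear":[0,0,0],"angular":[0,0,0]},{"jaw":0,"linear":[0,0,0],"angular":[0,0,0]},{"jaw":0,"linear":[0,0,0],"angular":[0,0,0]},{"jaw":0,"linear":[0,0,0],"angular":[0,0,0]},{"jaw":0,"linear":[0,0,0],"angular":[0,0,0]}]'
```

```text
time_s: 9.92
position: [0.4524, -0.2779, 0.105]
tcp_rot: [0.0, 0.17, 0.985, -0.0]
contact_force: [-1.6, 1.0, 5.5]
gripper_width: -0.0002
grip_force: 2.7
```

The contact held steady at about 5 N for 2 s. Now I'll lift straight up, slowly at first.

```bash
python3 -m pendant '[{"jaw":0,"linear":[0,0,-0.1],"angular":[0,0,0]},{"jaw":0,"linear":[0,0,-0.2],"angular":[0,0,0]},{"jaw":0,"linear":[0,0,-0.3],"angular":[0,0,0]},{"jaw":0,"linear":[0,0,-0.5],"angular":[0,0,0]},{"jaw":0,"linear":[0,0,-1],"angular":[0,0,0]},{"jaw":0,"linear":[0,0,-1.5],"angular":[0,0,0]},{"jaw":0,"linear":[0,0,-1.5],"angular":[0,0,0]},{"jaw":0,"linear":[0,0,-1.5],"angular":[0,0,0]},{"jaw":0,"linear":[0,0,-1.5],"angular":[0,0,0]},{"jaw":0,"linear":[0,0,-1.5],"angular":[0,0,0]},{"jaw":0,"linear":[0,0,-1.5],"angular":[0,0,0]},{"jaw":0,"linear":[0,0,-1.5],"angular":[0,0,0]},{"jaw":0,"linear":[0,0,-1.5],"angular":[0,0,0]},{"jaw":0,"linear":[0,0,-1],"angular":[0,0,0]},{"jaw":0,"linear":[0,0,0],"angular":[0,0,0]},{"jaw":0,"linear":[0,0,0],"angular":[0,0,0]},{"jaw":0,"linear":[0,0,0],"angular":[0,0,0]}]'; python3 - <<'E'
from workcell import camera
import cv2,numpy as np
for n in("top","scene"):
    b=camera(n)["image"][:,:,::-1]
    if n=="scene":
        a=cv2.imread("pics/scene1.png");d=cv2.absdiff(a,b).max(2);print("scene diff in bowl area",(d[185:215,275:335]>40).sum())
        cv2.imwrite("pics/end.png",b)
E
```

```text
time_s: 11.33
position: [0.4523, -0.2777, 0.2549]
tcp_rot: [-0.0, 0.17, 0.985, 0.0]
contact_force: [0.9, -0.5, -0.5]
gripper_width: -0.0003
grip_force: 0.0
scene diff in bowl area 0
```

View pics/end.png

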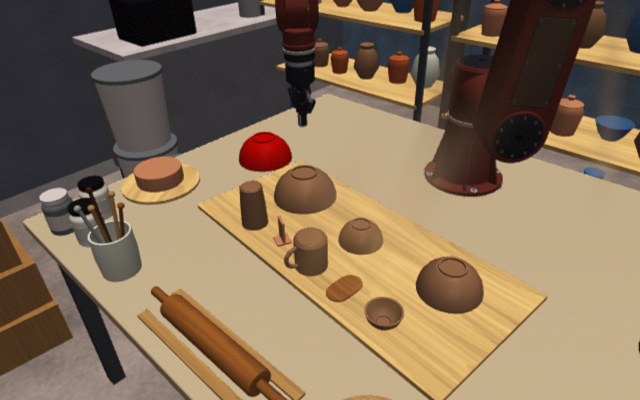

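The hand is clear, with the fingertips at (303,122) above the bowl, and all the ware stands as before.

```bash
python3 -c "
from workcell import workorder;print(workorder.close_job())"
```

```text
the job is handed in; nothing more can be done
None
```

The fingertips rested on the middle of the large bowl's base at about 5 N for 2 s, then lifted about 150 mm clear; the closing picture shows the bowl and the other ware where they stood, and the job is handed in (no verdict was returned).

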